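Reverse the chromatography cartridge in its quick-clamp holder

ROBOT

A 6-joint arm with a two-finger parallel gripper is mounted at the origin on a cart in front of the work surface, level with it; the furniture and walls round the work are solid. World frame = base frame: x ahead of the robot, y to its left, z up, the work surface at z = 0. Lengths are in m, angles in degrees, forces in N, time in s.
With the tool pointing down it reaches from about 0.375 to 0.825 m from the base axis. Payload 5.5 kg.
Tool frame: the origin (TCP) lies between the finger pads; the fingertips stand 17 mm ahead of it and the grasp point (between the pads) lies 2 mm behind it (robot.nose_length is the distance from the TCP to the fingertips, in m); z points along the fingers, y is the direction in which the jaws open and shut (so a half turn about z gives the same grasp; the last joint's range is limited). The gripper opens to 85 mm and grips with 20 to 120 N. Pads are 22 mm wide; open, the fingers measure 114 mm over their backs; the gripper's body (76 mm by 85 mm) begins 54 mm behind the grasp point. The pads swing forward as they close: fully open they stand 13 mm farther back than shut.
Start: joints at [-66.979, 17.962, -2.699, 69.339, 0, 90], TCP at [0.235, -0.552, 0.212] pointing down, gripper open.
Joint ranges: [-152.73, 152.73], [-39.44, 99.34], [-58.76, 71.6], [-118.89, 123.64], [-81.53, 83.1], [-180, 180]. Speed limits (degrees/s): [136.94, 136.94, 172.46, 180, 180, 180].

INTERFACE

Orientations are given as [roll, pitch, yaw] about the fixed x, y, z axes, in that order (R = Rz(yaw) Ry(pitch) Rx(roll)).
In Python, from bench import robot, imaging, order gives the robot as it stands.
- The arm moves only by the tool drive_tool, never from a script. Its argument "motion" is a list of rows, each a list of 4 numbers: the shift along the world's x, y, z in units of 30 mm (1.0 is 30 mm), then the turn about the world's z in units of 5 degrees (1.0 is 5 degrees). In form: [[tx, ty, tz, yaw], ...]. A call has 1 to 10 rows; each row is the pose to reach, as a shift and turn from the pose commanded when the call began; what a row does not reach only later rows make up. A row lasts 1/10 s, in which the tool goes at most 50 mm and 8.59 degrees, less where a joint would pass 70% of its speed; a pose out of reach is approached as far as the arm can. A call with a gripper value outside its range is refused whole. "fingers" is the opening, from 0 (shut) to 1 (fully open), set as the call begins (left out, the last holds). The fingers move at their own pace and stop on an object; the grip force is fixed at half the most. Time passes only in rows, so rows that repeat a pose let the fingers close. It gives the time, the measured TCP pose, the force and the opening at its end, in the units of the state.
- robot.read_state(): the state, without advancing time (a new reading comes with each control period).
- imaging.grab_frame(name): name is "scene" or "side" or "wrist"; returns a dict with "color" (420x560x3 uint8, red, green, blue), "fx", "fy", "cx", "cy" (pixels), "R" (3x3) and "t" (3): a world point X has camera coordinates R X + t; the wrist camera has in their place "tool_from_camera" (4x4, takes a point from camera to tool coordinates, whose origin is the TCP and whose axes are the flange's). Camera axes: x right, y down, z forward; pixel columns grow to the right and rows downward; lengths in m; the calibration is good to about 2 mm. A picture is of the moment at which its call begins: read the wrist's pose just before it. There is no depth.
- order.close_job(): hands the job in, once; it reports no verdict.
The state is a dict: "clock": time; "q": joint angles; "qd": joint speeds; "effort": joint torques, N m; "ee_pos": TCP position; "ee_rot": TCP orientation; "wrist_force": force on the tool from outside, world axes, zero at the start; "moment": the same for the moment, N m; "width": finger opening in m.
Only numpy, scipy, OpenCV 4.12 (cv2) and the standard library are available. Lean on these libraries where they do the work, as an engineer would, in place of code of your own. Each camera call takes 0.05 s, during which the arm holds its last target. There are 200 camera calls.

TASK

The cartridge in the quick-clamp holder is spent at the end that faces the inlet block (the end with the hexagon nut). Swing the lever open, take the cartridge out and turn it end for end, lay it gently back in the saddles so that its unused end (the one with the thin, wide round flange) faces the inlet block, and swing the lever fully home so that the sliding jaw pushes the cartridge into the inlet socket and clamps it. Do not drop the packed cartridge or knock it hard against the holder, and leave the glassware, vial rack and spanner standing and lying where they are.

Things in the scene. Friction and masses are not known exactly. Their poses are not given: they have to be found in the camera images.
- holder: fixed quick-clamp holder, aluminium base plate 60 x 245 mm, its top 13 mm above the bench. Origin on the bench below the middle of the seated cartridge; y along the cartridge towards the steel inlet block (46 mm wide, 75 mm high, y from 69.5 to 101.5 mm, capillary behind it), -y towards the lever, z up. Place and yaw vary
- seat (a point): point of the holder: where the cartridge's middle is when clamped home (holder frame 0, 0, 52 mm). Two black V saddles, 8 mm thick and 40 mm wide, carry the tube at y = -42 and +26 mm, their cheeks up to its axis; between them (y from -38 to +22 mm) the tube is free for fingers down to the base plate
- inlet_socket (a point): centre of the mouth of the inlet block's socket (holder frame 0, 69.5, 52 mm): a blind hole 23 mm wide and 7 mm deep that faces -y. The cartridge's nose must be drawn at least 8 mm straight back out of it (towards -y) before the cartridge can be lifted
- jaw_socket (a point): centre of the mouth of the like socket (faces +y) in the sliding jaw, 38 mm wide, 69 mm high; holder y = -69.5 mm closed, -95.8 mm open. Only the lever moves it. Open, 165 mm lie between the socket mouths: lay the 152 mm cartridge with its middle 13 mm (+-6) from the seat, on the lever side; closing the lever pushes it home (1 mm end play)
- lever (a joint): hinge of the clamp lever, rad: 0 = closed (leaning 32 degrees over the jaw, towards +y), 1.257 = fully open (leaning 40 degrees outwards, towards -y). It stays where it is left (friction about 1.5 N at the grip) and drives the jaw through a pin in its slot
- lever_pivot (a point): the lever's hinge axis, along the holder's x axis, at holder frame (0, -110, 34 mm)
- lever_grip (a point): centre of the lever's black grip: a sleeve 18 mm in diameter and 36 mm long that turns freely on a cross pin along the holder's x axis, 75 mm from the pivot; closed it is at holder frame (0, -70, 98 mm), open at (0, -158, 91 mm). It can be pinched from above across its two flat ends; the fork below it is 29 mm wide
- cartridge_mid (a point): the same point: middle of the cartridge, on its axis; grasp here, across the tube
- used_end (a point): tip of the cartridge's used end: a hexagon nut 28 mm across flats and 18 mm long, then a grey nose 18 mm in diameter and 8 mm long
- unused_end (a point): tip of the cartridge's unused end: a thin round flange 38 mm in diameter and 6 mm thick, then a round hub 25 mm in diameter and 12 mm long and the same grey nose
- erlenmeyer_mid (a point): bystander, loose: conical flask, 64 mm in diameter, 104 mm high; centre, half-way up
- flask_mid (a point): bystander, loose: volumetric flask, bulb 60 mm in diameter and 46 mm high, then a neck 14 mm thick up to 172 mm; centre, half-way up
- beaker_mid (a point): bystander, loose: glass beaker, 53 mm in diameter, 70 mm high; centre, half-way up. The two flasks and the beaker stand in three places close round the holder, two behind it and one before it; which stands where varies
- vial_rack_mid (a point): bystander, loose: blue vial block 60 x 100 x 36 mm, right in front of the holder; centre, 18 mm up
- spanner_mid (a point): bystander, loose: open-ended spanner 146 x 24 x 5 mm, lying flat in front of the lever; its middle
- cartridge: the loose cartridge, a steel tube of 22 mm diameter, bare for 50 mm either way from the middle, 152 mm long over all, 0.25 kg. Origin on its axis half-way along, y axis towards its used end. It starts clamped in the holder with the used end in the inlet block
- oven_corner (a point): foot of the right front corner of the column oven, a cabinet 420 mm high that stands behind and left of the holder (it goes back from here to x+, and to the left) and must be gone round; a monitor stands behind right. Fixed

How it is judged:
By the outcome, as a careful person would: the job done as asked, in the order asked, and still so for the second after the job is handed in, with the robot touching nothing.
It also fails if it takes over 67 s, if anything falls off the work surface, if the arm or the gripper's body presses on something with over 40 N, if the wrist force passes 120 N, or if a joint passes its speed limit or range.

## Working session

There is one attempt and no reset: what is moved stays moved. The work goes in short steps, Python scripts to look and compute and a tool call to move; the robot and the scene stay as the last step left them, time stands still between calls to the robot, and variables do not carry over. Pictures are saved under pics/ and viewed, about 8 in all and at most 12, crops included, and the job is handed in when it is done.

Besides the shell and the picture viewer there is one more tool, called as name(argument=value, ...) on one line, values as JSON. drive_tool: Moves the arm, as the interface text tells. Its arguments: {"type":"object","properties":{"motion":{"type":"array"},"fingers":{"type":"number"}},"required":["motion"]}

```bash
mkdir -p pics; ls
python3 - <<'E'
from bench import robot, imaging, order
import cv2,numpy as np
s=robot.read_state(); print({k:s[k] for k in('clock','ee_pos','ee_rot','width')})
for n in('scene','side'):
    f=imaging.grab_frame(n); cv2.imwrite(f'pics/{n}0.png',f['color'][:,:,::-1]); print(n,f['fx'],f['cx'],f['cy'],np.round(f['R'],3).tolist(),f['t'])
E
```

```text
pics
{'clock': 0.0, 'ee_pos': array([ 0.23442106, -0.55164508,  0.21085142]), 'ee_rot': array([-1.7990256e+02, -6.5901379e-04,  2.3022533e+01]), 'width': 0.0856675487163705}
scene 464.0914881778855 281.7468885991209 208.43208117468163 [[0.716, -0.698, -0.011], [-0.369, -0.366, -0.854], [0.592, 0.616, -0.52]] [-0.54305375  0.16868655  0.76786986]
side 477.58948570547807 274.31000419759096 207.66415519510946 [[-0.939, -0.343, 0.009], [-0.202, 0.533, -0.822], [0.277, -0.774, -0.57]] [0.39645576 0.32811795 0.57889635]
```

View pics/scene0.png

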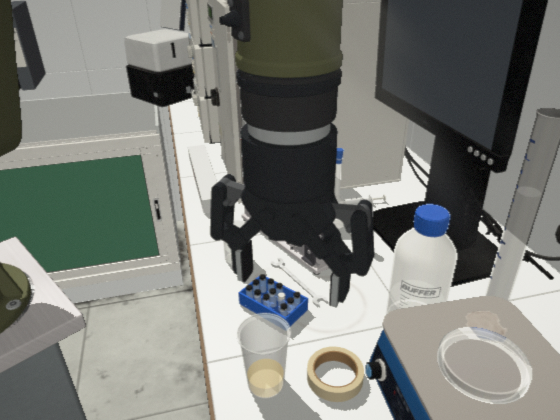

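View pics/side0.png

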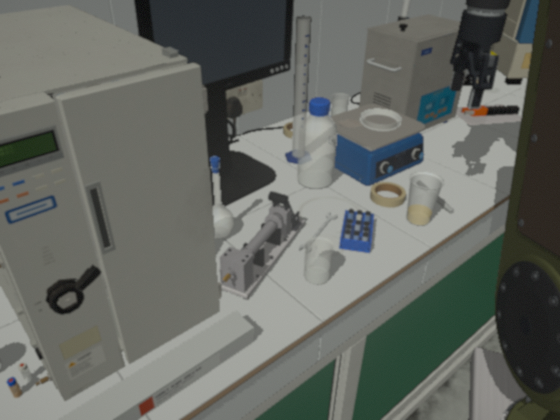

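The scene view is blocked by the arm. The side view shows the holder, with the inlet block near (232,268) and the lever near (280,205), plus the beaker at (318,262), the volumetric flask at (220,220), the rack and the spanner. I'll enlarge the holder.

```bash
cat > h.py <<'E'
import numpy as np,cv2
from scipy.spatial.transform import Rotation as Ro
from bench import robot,imaging,order
def grab(n):
    s=robot.read_state(); f=imaging.grab_frame(n)
    if n=='wrist':
        T=np.eye(4);T[:3,:3]=Ro.from_euler('xyz',s['ee_rot'],degrees=True).as_matrix();T[:3,3]=s['ee_pos']
        W=T@f['tool_from_camera']; f['R']=W[:3,:3].T; f['t']=-f['R']@W[:3,3]
    return f
def onz(f,u,v,z):
    d=f['R'].T@np.array([(u-f['cx'])/f['fx'],(v-f['cy'])/f['fy'],1]); c=-f['R'].T@f['t']
    return c+d*(z-c[2])/d[2]
def proj(f,X):
    p=f['R']@np.asarray(X)+f['t']; return [round(f['fx']*p[0]/p[2]+f['cx'],1),round(f['fy']*p[1]/p[2]+f['cy'],1)]
E
python3 - <<'E'
from h import *
f=grab('side'); print('cam',-f['R'].T@f['t'])
g=grab('scene'); print('cam',-g['R'].T@g['t'])
cv2.imwrite('pics/s1.png',cv2.resize(f['color'][150:320,180:390,::-1],None,fx=3.5,fy=3.5,interpolation=cv2.INTER_CUBIC))
E
```

```text
cam [0.27863757 0.40888196 0.59593304]
cam [-0.00352687 -0.79008539  0.53734465]
```

View pics/s1.png

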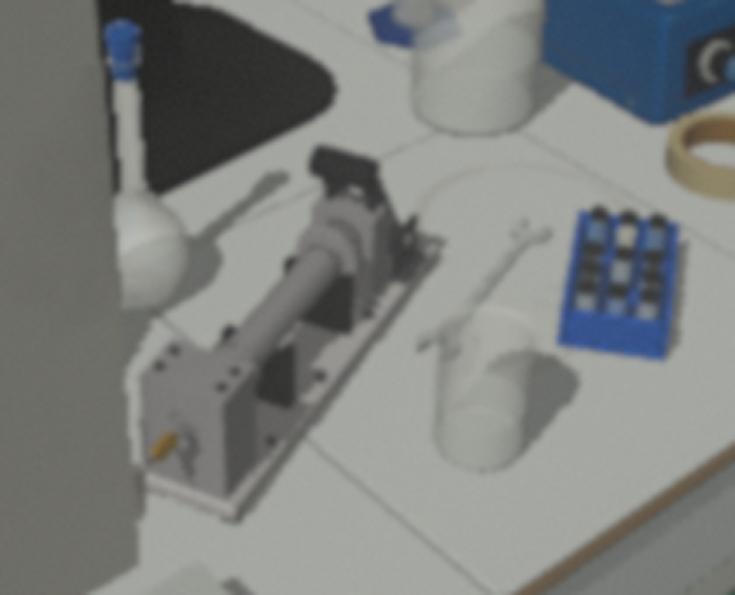

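The lever grip is at crop (343,172), the block top at about (200,362), and the base plate's end corners at (145,478) and (235,512). The beaker is in front, the volumetric flask behind the inlet end, and the oven sits to the left.

Run:
```python
from h import *
f=grab('side')
P=lambda x,y,z:onz(f,180+x/3.5,150+y/3.5,z)
for n,x,y,z in [('grip',343,172,.098),('blocktop',200,362,.075),('bcornL',145,478,.013),('bcornR',235,512,.013),('baseFar',440,245,.013),('beakerbase',480,450,0),('beakertop',487,325,.07),('rackc',620,280,.036),('flask bulb',140,250,.03),('spanner',485,285,0),('ovenfoot?',140,560,0)]:
    print(n,P(x,y,z).round(3))
```

```text
grip [ 0.524 -0.296  0.098]
blocktop [ 0.544 -0.149  0.075]
bcornL [ 0.565 -0.125  0.013]
bcornR [ 0.515 -0.12   0.013]
baseFar [ 0.486 -0.363  0.013]
beakerbase [ 0.419 -0.217  0.   ]
beakertop [ 0.424 -0.231  0.07 ]
rackc [ 0.375 -0.337  0.036]
flask bulb [ 0.638 -0.276  0.03 ]
spanner [ 0.454 -0.352  0.   ]
ovenfoot? [ 0.55  -0.086  0.   ]
```

drive_tool(motion=[[0,0,1.5,0],[0,0,3,0],[1,1.2,4,2],[2.2,2.4,4,3.5],[3.3,3.7,4,5],[4.4,5,4,6.5],[5.5,6.3,4,8],[6.6,7.5,4,9.5],[7.7,8.7,4,11],[8.5,9.6,4,12]])

```text
clock: 1.25
ee_pos: [0.491, -0.2621, 0.3317]
ee_rot: [180.0, -0.0, 83.3]
wrist_force: [-0.1, -0.3, -0.4]
width: 0.0855
```

drive_tool(motion=[[0,0,0,0],[0,0,0,0],[0,0,0,0]])

```text
clock: 1.55
ee_pos: [0.489, -0.2648, 0.3316]
ee_rot: [-180.0, 0.0, 82.9]
wrist_force: [0.0, -0.4, -0.6]
width: 0.0852
```

Run:
```python
from h import *
s=robot.read_state(); print(s['clock'],s['ee_pos'],s['ee_rot'],s['q'],s['wrist_force'])
f=grab('wrist'); print(f['tool_from_camera'],f['fx'])
cv2.imwrite('pics/w1.png',f['color'][:,:,::-1])
```

```text
1.55 [ 0.48904111 -0.26480749  0.33160784] [-1.79969627e+02  1.77292160e-02  8.29483185e+01] [-2.84174162e+01  1.21366335e+01  5.14152337e+00  8.30267161e+01
 -2.75761386e-02  6.86342752e+01] [ 0.03828784 -0.42980565 -0.62271679]
[[-8.10410324e-04 -9.48690553e-01 -3.16204963e-01  8.16731963e-02]
 [ 9.99999602e-01 -8.87114753e-04  9.86302778e-05 -2.39988889e-04]
 [-3.74079700e-04 -3.16204757e-01  9.48690894e-01 -1.61756361e-01]
 [ 0.00000000e+00  0.00000000e+00  0.00000000e+00  1.00000000e+00]] 320.65278280735873
```

View pics/w1.png

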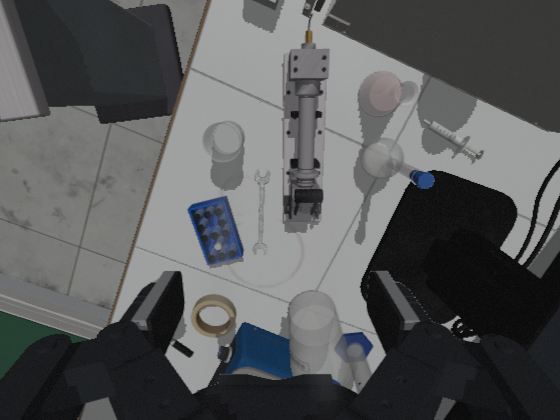

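The wrist view shows the whole holder: block top centre (310,63), tube axis along about (307,100)–(306,160), grip (309,196). The Erlenmeyer (381,92) and the volumetric flask (383,158, neck to 422,180) are behind, the beaker (224,140) in front. I'll enlarge the holder to read it closely.

Run:
```python
from h import *
f=grab('wrist')
cv2.imwrite('pics/w2.png',cv2.resize(f['color'][35:230,250:430,::-1],None,fx=3,fy=3,interpolation=cv2.INTER_CUBIC))
for n,u,v,z in [('blocktop',310,63,.075),('grip',309,196,.098),('erl',381,92,.05),('vbulb',381,158,.03),('vtop',423,180,.172),('beaker',226,138,.07),('ovenA',326,22,0),('ovenB',540,130,0),('spA',262,175,0),('spB',260,250,0),('rack',216,231,.036)]: print(n,onz(f,u,v,z).round(4))
```

```text
blocktop [ 0.5458 -0.1449  0.075 ]
grip [ 0.5279 -0.3024  0.098 ]
erl [ 0.637  -0.1884  0.05  ]
vbulb [ 0.6414 -0.2787  0.03  ]
vtop [ 0.64   -0.2778  0.172 ]
beaker [ 0.4303 -0.2195  0.07  ]
ovenA [ 0.5803 -0.0899  0.    ]
ovenB [ 0.888  -0.2723  0.    ]
spA [ 0.4652 -0.2885  0.    ]
spB [ 0.4441 -0.4162  0.    ]
rack [ 0.3854 -0.3589  0.036 ]
```

View pics/w2.png

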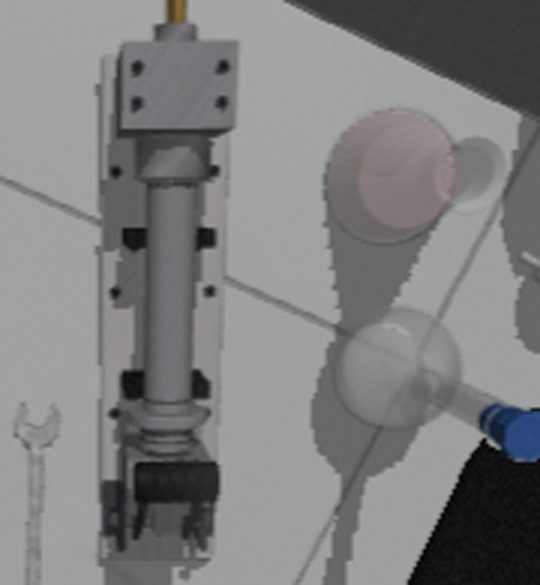

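Run:
```python
from h import *
f=grab('wrist')
P=lambda x,y,z:onz(f,250+x/3,35+y/3,z)[:2]
c=[P(*p,.075) for p in[(123,42),(238,42),(236,130),(120,128)]]; B=np.mean(c,0)
print(np.round(c,4),[np.linalg.norm(c[i]-c[i-1]).round(4) for i in range(4)])
G=P(176.5,481,.098); t1=P(171.7,200,.052);t2=P(170.2,390,.052)
g=[P(135,481,.098),P(218,481,.098)];print('grip len',np.linalg.norm(g[0]-g[1]))
ang=lambda d:np.degrees(np.arctan2(-d[0],d[1]))
print('B',B,'G',G,'yaw BG',ang(B-G),'tube',ang(t1-t2),'blk',ang(c[0]-c[3]),ang(c[1]-c[2]),'BG',np.linalg.norm(B-G))
y=np.radians(ang(B-G)); d=np.array([-np.sin(y),np.cos(y)])
print('seat from B',B-.0855*d,'from G',G+.07*d, 'tube offset',np.cross(d,t1-G),np.cross(d,t2-G))
# flange outer edge centres at z=.052+: 
print('flange along',(P(167,405,.062)-B)@d)
```

```text
[[ 0.525  -0.1272]
 [ 0.5698 -0.1329]
 [ 0.5667 -0.1648]
 [ 0.5203 -0.1583]] [np.float64(0.0313), np.float64(0.0452), np.float64(0.0321), np.float64(0.0468)]
grip len 0.03545624098262696
B [ 0.54545349 -0.14580325] G [ 0.52772508 -0.30165551] yaw BG -6.489581518944475 tube -5.816096053197883 blk -8.468668668717374 -5.530903949363114 BG 0.15685733241846225
seat from B [ 0.53579006 -0.2307554 ] from G [ 0.53563665 -0.23210404] tube offset -5.5352359080537705e-05 -0.0010346917798731113
flange along -0.131251784708174<stdin>:11: DeprecationWarning: Arrays of 2-dimensional vectors are deprecated. Use arrays of 3-dimensional vectors instead. (deprecated in NumPy 2.0)
```

drive_tool(motion=[[0.6,-0.6,-1,0.14],[1.29,-1.25,-2,0.14],[1.29,-1.25,-3,0.14],[1.29,-1.25,-4,0.14],[1.29,-1.25,-5,0.14],[1.29,-1.25,-5.8,0.14],[1.29,-1.25,-6.5,0.14],[1.29,-1.25,-7.1,0.14],[1.29,-1.25,-7.6,0.14],[1.29,-1.25,-7.76,0.14]])

```text
clock: 2.7
ee_pos: [0.5266, -0.302, 0.0972]
ee_rot: [-179.9, -0.1, 83.6]
wrist_force: [0.6, 0.4, 0.3]
width: 0.0853
```

drive_tool(motion=[[0,0,0,0],[0,0,0,0],[0,0,0,0],[0,0,0,0],[0,0,0,0],[0,0,0,0],[0,0,0,0]], fingers=0.2)

```text
clock: 3.4
ee_pos: [0.5284, -0.3017, 0.099]
ee_rot: [180.0, 0.0, 83.7]
wrist_force: [0.1, -1.3, 0.0]
width: 0.017
```

Run:
```python
from h import *
s=robot.read_state(); print(s['clock'],s['ee_pos'],s['ee_rot'],s['q'],s['wrist_force'],s['moment'],s['width'])
# lever arc shifts in units from closed
d=np.array([-np.sin(np.radians(-6.3)),np.cos(np.radians(-6.3))])
for a in np.linspace(32,-40,10):
    r=np.radians(a);r0=np.radians(32)
    dy=75*(np.sin(r)-np.sin(r0));dz=75*(np.cos(r)-np.cos(r0)); print([round(x,2) for x in (dy*d[0]/30,dy*d[1]/30,dz/30)])
```

```text
3.4 [ 0.52840829 -0.30168035  0.09903825] [1.79991365e+02 5.48909797e-03 8.37278283e+01] [-2.97221102e+01  2.25655991e+01 -1.13089664e+01  5.61153281e+01
 -1.59938923e-03  6.65500609e+01] [ 0.14386389 -1.25322865  0.01132484] [ 0.01178788 -0.00833326  0.01239785] 0.0170005775272701
[np.float64(0.0), np.float64(0.0), np.float64(0.0)]
[np.float64(-0.03), np.float64(-0.31), np.float64(0.16)]
[np.float64(-0.07), np.float64(-0.63), np.float64(0.28)]
[np.float64(-0.11), np.float64(-0.97), np.float64(0.36)]
[np.float64(-0.15), np.float64(-1.32), np.float64(0.38)]
[np.float64(-0.18), np.float64(-1.66), np.float64(0.36)]
[np.float64(-0.22), np.float64(-2.0), np.float64(0.28)]
[np.float64(-0.26), np.float64(-2.33), np.float64(0.16)]
[np.float64(-0.29), np.float64(-2.63), np.float64(0.0)]
[np.float64(-0.32), np.float64(-2.91), np.float64(-0.21)]
```

The fingers closed to 17 mm with nothing between them, so they missed the grip. I'll look.

Run:
```python
from h import *
f=grab('wrist'); g=grab('side')
a=f['color'][:,:,::-1]; b=cv2.resize(g['color'][150:300,190:340,::-1],(420,420),interpolation=cv2.INTER_CUBIC)
cv2.imwrite('pics/c1.png',cv2.resize(np.hstack([a,b]),(800,343)))
d=np.array([.1097,.994]);p=np.array([.5236,-.3407])
print(proj(f,[.528,-.301,.098]),proj(g,[.528,-.301,.098]))
```

```text
[np.float64(274.6), np.float64(254.6)] [np.float64(276.7), np.float64(197.3)]
```

View pics/c1.png

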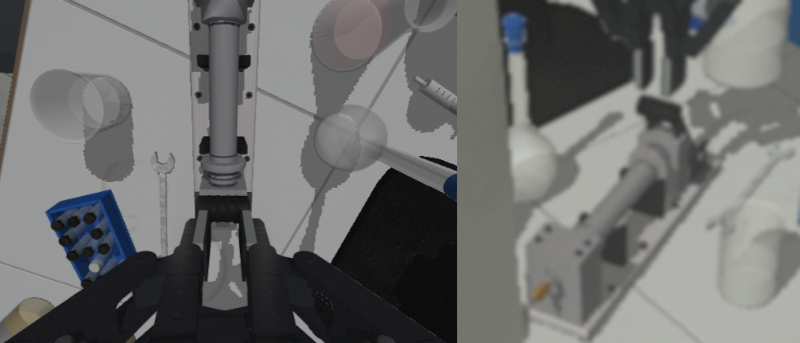

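Run:
```python
from h import *
f=grab('wrist'); g=grab('side')
print(robot.nose_length)
def ray(f,u,v): return -f['R'].T@f['t'], f['R'].T@np.array([(u-f['cx'])/f['fx'],(v-f['cy'])/f['fy'],1])
def tri(a,b):
    (c1,d1),(c2,d2)=a,b; s=np.linalg.lstsq(np.c_[d1,-d2],c2-c1,rcond=None)[0]; return c1+d1*s[0],c2+d2*s[1]
print('tips',tri(ray(f,278,272),ray(g,275.7,189.4)))
print('grip',tri(ray(f,279,255),ray(g,280,197.5)))
s=robot.read_state();print('tip pred',proj(f,s['ee_pos']-[0,0,.017]),proj(g,s['ee_pos']-[0,0,.017]))
w=cv2.resize(f['color'][225:315,220:340,::-1],(400,300),interpolation=cv2.INTER_CUBIC);v=cv2.resize(g['color'][165:225,240:320,::-1],(400,300),interpolation=cv2.INTER_CUBIC)
cv2.imwrite('pics/c2.png',np.hstack([w,v]))
```

```text
0.017
tips (array([ 0.52954102, -0.30252143,  0.11490167]), array([ 0.53048069, -0.30193028,  0.11452039]))
grip (array([ 0.53013979, -0.30433852,  0.09210249]), array([ 0.52373933, -0.30797859,  0.09417652]))
tip pred [np.float64(275.4), np.float64(243.8)] [np.float64(276.5), np.float64(204.1)]
```

View pics/c2.png

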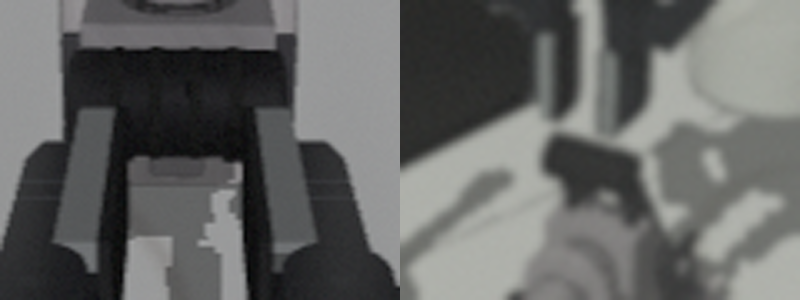

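Run:
```python
from h import *
f=grab('wrist'); g=grab('side');T=np.linalg.inv(f['tool_from_camera'])
for x in(0,.011):
  for z in (.017,.01,.005,0,-.005,-.01,-.02):
    p=T@[x,0,z,1]; print(x,z,(f['fy']*p[1]/p[2]+f['cy']).round(1),p[2].round(3))
s=robot.read_state()
for z in(-.017,0,.01,.02):print(z,proj(g,s['ee_pos']+[0,0,z]))
```

```text
0 0.017 243.8 0.195
0 0.01 248.8 0.189
0 0.005 252.5 0.184
0 0 256.5 0.179
0 -0.005 260.7 0.175
0 -0.01 265.1 0.17
0 -0.02 274.7 0.16
0.011 0.017 227.0 0.192
0.011 0.01 231.4 0.185
0.011 0.005 234.8 0.181
0.011 0 238.4 0.176
0.011 -0.005 242.2 0.171
0.011 -0.01 246.1 0.166
0.011 -0.02 254.8 0.157
-0.017 [np.float64(276.5), np.float64(204.1)]
0 [np.float64(276.6), np.float64(196.7)]
0.01 [np.float64(276.7), np.float64(192.2)]
0.02 [np.float64(276.8), np.float64(187.7)]
```

Both views put the fingertips about 33 mm higher than nominal, so I'll open, go lower and try again.

drive_tool(motion=[[0,0,0,0],[0,0,0,0],[0,0,0,0],[0,0,-0.2,0],[0,0,-0.5,0],[0,0,-0.8,0],[0,0,-0.9,0],[0,0,-0.9,0]], fingers=0.8)

```text
clock: 4.5
ee_pos: [0.5276, -0.3013, 0.0707]
ee_rot: [-179.9, -0.0, 83.7]
wrist_force: [0.4, -0.5, 0.1]
width: 0.0681
```

drive_tool(motion=[[0,0,0,0],[0,0,0,0],[0,0,0,0],[0,0,0,0],[0,0,0,0],[0,0,0,0],[0,0,0,0]], fingers=0.2)

```text
clock: 5.2
ee_pos: [0.5272, -0.3007, 0.0723]
ee_rot: [-179.9, -0.1, 83.7]
wrist_force: [-4.3, 4.0, 4.7]
width: 0.0341
```

drive_tool(motion=[[-0.02,-0.15,0.08,0],[-0.03,-0.31,0.16,0],[-0.05,-0.47,0.22,0],[-0.07,-0.63,0.28,0],[-0.09,-0.8,0.32,0],[-0.11,-0.97,0.36,0],[-0.13,-1.14,0.37,0],[-0.15,-1.32,0.38,0]])

```text
clock: 6.0
ee_pos: [0.5225, -0.3411, 0.0833]
ee_rot: [-179.9, -0.0, 83.7]
wrist_force: [-4.4, 2.5, 1.4]
width: 0.0345
```

drive_tool(motion=[[-0.02,-0.17,-0.01,0],[-0.03,-0.34,-0.02,0],[-0.05,-0.51,-0.06,0],[-0.07,-0.68,-0.1,0],[-0.09,-0.85,-0.16,0],[-0.11,-1.01,-0.22,0],[-0.13,-1.16,-0.3,0],[-0.14,-1.31,-0.38,0],[-0.17,-1.6,-0.6,0],[-0.17,-1.6,-0.6,0]])

```text
clock: 7.0
ee_pos: [0.5171, -0.3876, 0.0656]
ee_rot: [-179.9, -0.2, 83.7]
wrist_force: [-5.2, 7.7, 7.2]
width: 0.0342
```

drive_tool(motion=[[0,0,0,0],[0,0,0,0],[0,0,0,0],[0,0,1,0],[0,0,2.3,0],[0,0,3.8,0],[0.1,1,5.2,0],[0.3,2.5,5.2,0],[0.5,4,5.2,0],[0.57,5.24,5.2,0]], fingers=0.65)

```text
clock: 8.0
ee_pos: [0.5368, -0.2305, 0.2221]
ee_rot: [179.9, 0.0, 83.7]
wrist_force: [0.1, -0.3, -0.0]
width: 0.0556
```

drive_tool(motion=[[0,0,0,0],[0,0,0,0],[0,0,0,0]])

```text
clock: 8.3
ee_pos: [0.5361, -0.2331, 0.2214]
ee_rot: [180.0, 0.0, 83.7]
wrist_force: [-0.0, 0.4, 0.7]
width: 0.0555
```

Run:
```python
from h import *
s=robot.read_state(); print(s['clock'],s['ee_pos'],s['ee_rot'],s['wrist_force'],s['width'])
f=grab('wrist'); g=grab('side')
a=f['color'][:,:,::-1]; b=cv2.resize(g['color'][150:300,190:340,::-1],(420,420),interpolation=cv2.INTER_CUBIC)
cv2.imwrite('pics/c3.png',cv2.resize(np.hstack([a,b]),(800,343)))
for y in(-40,0,25): 
  r=np.radians(-6.3);X=[.5357-y/1e3*np.sin(r),-.2314+y/1e3*np.cos(r),.052];print(y,proj(f,X))
```

```text
8.3 [ 0.53612136 -0.23306762  0.22141351] [1.79966443e+02 4.07863713e-02 8.36903087e+01] [-0.04423516  0.4079971   0.68081135] 0.055490393155044136
-40 [np.float64(274.6), np.float64(217.6)]
0 [np.float64(274.5), np.float64(182.1)]
25 [np.float64(274.5), np.float64(158.5)]
```

View pics/c3.png

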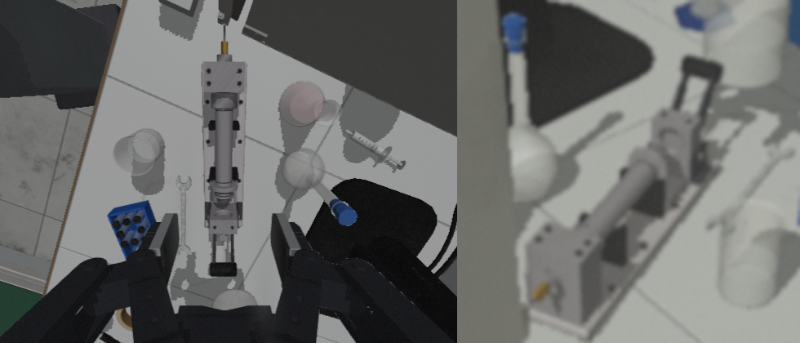

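The lever stands fully open and the tube centreline is at x≈274, where predicted. Next I descend onto the cartridge middle.

drive_tool(motion=[[0,0,-1,0],[0,0,-2,0],[0,0,-3,0],[0,0,-4,0],[0,0,-4.8,0],[0,0,-5.5,0],[0,0,-6,0],[0,0,-6.4,0],[0,0,-6.68,0],[0,0,-6.68,0]])

```text
clock: 9.4
ee_pos: [0.5351, -0.2323, 0.0198]
ee_rot: [-179.9, -0.0, 83.7]
wrist_force: [0.1, 0.1, -0.0]
width: 0.0554
```

drive_tool(motion=[[0,0,0,0],[0,0,0,0],[0,0,0,0],[0,0,0,0],[0,0,0,0],[0,0,0,0],[0,0,0,0]], fingers=0.05)

```text
clock: 10.1
ee_pos: [0.5351, -0.2323, 0.022]
ee_rot: [-180.0, 0.1, 83.7]
wrist_force: [-4.0, 0.4, 5.2]
width: 0.0198
```

drive_tool(motion=[[-0.01,-0.08,0,0],[-0.02,-0.16,0,0],[-0.03,-0.24,0,0],[-0.04,-0.32,0,0],[-0.05,-0.4,0,0],[-0.05,-0.4,0,0],[-0.05,-0.4,0,0]])

```text
clock: 10.8
ee_pos: [0.5341, -0.2416, 0.022]
ee_rot: [-180.0, -0.3, 83.8]
wrist_force: [-3.8, 7.5, 7.7]
width: 0.02
```

drive_tool(motion=[[0,0,0.1,0],[0,0,0.3,0],[0,0,0.6,0],[0,0,1,0],[0,0,1.5,0],[0,0,2,0]])

```text
clock: 11.4
ee_pos: [0.5345, -0.2444, 0.0824]
ee_rot: [180.0, 0.0, 83.7]
wrist_force: [0.0, 0.6, -2.5]
width: 0.0201
```

Run:
```python
from h import *
s=robot.read_state(); print(s['clock'],s['ee_pos'],s['ee_rot'],s['wrist_force'],s['moment'],s['width'])
f=grab('wrist'); g=grab('side')
a=f['color'][:,:,::-1]; b=cv2.resize(g['color'][130:280,190:340,::-1],(420,420),interpolation=cv2.INTER_CUBIC)
cv2.imwrite('pics/c4.png',cv2.resize(np.hstack([a,b]),(800,343)))
```

```text
11.4 [ 0.53453855 -0.24436361  0.08236555] [1.79967608e+02 1.79217234e-02 8.37115239e+01] [ 0.03813019  0.58721118 -2.47268277] [-0.02626828 -0.0351059  -0.00577744] 0.020103807684159824
```

View pics/c4.png

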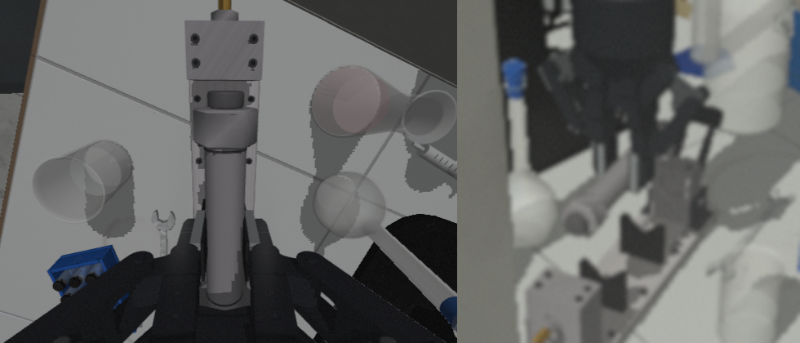

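The cartridge is held level, with the hexagon end ahead and free of the block. I'll check where it sits in the grip from the nose tip at about (275,112).

Run:
```python
from h import *
s=robot.read_state();f=grab('wrist');e=s['ee_pos'];d=np.array([.1097,.994,0])
for L in(.066,.070,.073,.076,.079,.082):print(L,'tip top',proj(f,e+d*L+[0,0,.039]),'mid',proj(f,e+d*L+[0,0,.030]),'nut front top',proj(f,e+d*(L-.008)+[0,0,.030+.014]),'nut back top',proj(f,e+d*(L-.026)+[0,0,.044]))
c=f['color'][90:200,225:330,::-1];cv2.imwrite('pics/c5.png',cv2.resize(c,None,fx=5,fy=5,interpolation=cv2.INTER_CUBIC))
```

```text
0.066 tip top [np.float64(276.1), np.float64(146.4)] mid [np.float64(275.9), np.float64(143.4)] nut front top [np.float64(276.2), np.float64(169.9)] nut back top [np.float64(276.2), np.float64(215.5)]
0.07 tip top [np.float64(276.1), np.float64(135.6)] mid [np.float64(275.9), np.float64(133.3)] nut front top [np.float64(276.2), np.float64(159.1)] nut back top [np.float64(276.2), np.float64(205.7)]
0.073 tip top [np.float64(276.1), np.float64(127.3)] mid [np.float64(275.9), np.float64(125.6)] nut front top [np.float64(276.2), np.float64(150.9)] nut back top [np.float64(276.2), np.float64(198.3)]
0.076 tip top [np.float64(276.1), np.float64(118.9)] mid [np.float64(275.9), np.float64(117.8)] nut front top [np.float64(276.2), np.float64(142.6)] nut back top [np.float64(276.2), np.float64(190.7)]
0.079 tip top [np.float64(276.1), np.float64(110.4)] mid [np.float64(275.9), np.float64(109.8)] nut front top [np.float64(276.2), np.float64(134.1)] nut back top [np.float64(276.2), np.float64(183.0)]
0.082 tip top [np.float64(276.1), np.float64(101.7)] mid [np.float64(275.9), np.float64(101.8)] nut front top [np.float64(276.2), np.float64(125.5)] nut back top [np.float64(276.2), np.float64(175.2)]
```

View pics/c5.png

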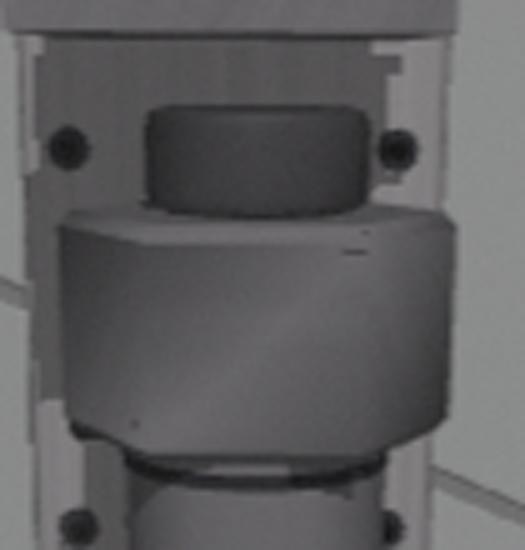

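The nose tip sits about 79 mm ahead of the TCP, so the cartridge is 3 mm forward in the grip, which I'll allow for. Now lift and turn.

drive_tool(motion=[[0,0,0.4,0],[0,0,1,0],[0,0,1.7,0],[0,0,2.4,0],[0,0,3.1,0.4],[0,0,3.8,1],[0,0,4.4,2],[0,0,4.6,3.2],[0,0,4.6,4.5],[0,0,4.6,6]])

```text
clock: 12.55
ee_pos: [0.5341, -0.244, 0.2192]
ee_rot: [-180.0, -0.0, 114.0]
wrist_force: [-0.5, 0.1, -4.7]
width: 0.0199
```

drive_tool(motion=[[0,0,0,1.4],[0,0,0,2.8],[0,0,0,4.2],[0,0,0,5.6],[0,0,0,7],[0,0,0,8.4],[0,0,0,9.8],[0,0,0,11.2],[0,0,0,12.6],[0,0,0,14]])

```text
clock: 13.55
ee_pos: [0.5339, -0.2439, 0.2187]
ee_rot: [180.0, -0.1, -176.0]
wrist_force: [0.4, 0.3, -3.6]
width: 0.0198
```

drive_tool(motion=[[0,0,0,1.4],[0,0,0,2.8],[0,0,0,4.2],[0,0,0,5.6],[0,0,0,7],[0,0,0,8.4],[0,0,0,9.8],[0,0,0,11.2],[0,0,0,12.6],[0,0,0,13.6]])

```text
clock: 14.55
ee_pos: [0.5338, -0.2439, 0.2187]
ee_rot: [179.9, 0.0, -108.0]
wrist_force: [-0.1, -0.0, -3.1]
width: 0.02
```

drive_tool(motion=[[0,0,0,1.2],[0,0,0,1.9],[0,0,0,2.3],[0,0,0,2.4],[0,0,0,2.4],[0,0,0,2.4]])

```text
clock: 15.15
ee_pos: [0.5342, -0.244, 0.2188]
ee_rot: [180.0, 0.0, -96.3]
wrist_force: [-0.2, 0.5, -2.6]
width: 0.0194
```

Run:
```python
from h import *
s=robot.read_state(); print(s['clock'],s['ee_pos'],s['ee_rot'],s['wrist_force'],s['moment'],s['width'],s['q'])
f=grab('wrist'); g=grab('side')
a=f['color'][:,:,::-1]; b=cv2.resize(g['color'][90:300,150:360,::-1],(420,420),interpolation=cv2.INTER_CUBIC)
cv2.imwrite('pics/c6.png',cv2.resize(np.hstack([a,b]),(800,343)))
```

```text
15.15 [ 0.53422924 -0.24404878  0.21883985] [ 1.79981887e+02  6.77645752e-03 -9.63111920e+01] [-0.23219234  0.50439904 -2.61622054] [0.0148334  0.02650009 0.06416694] 0.019386602850314048 [-2.45525187e+01  1.64574312e+01 -3.80082025e+00  6.97610724e+01
  7.66183645e-04 -1.08241328e+02]
```

View pics/c6.png

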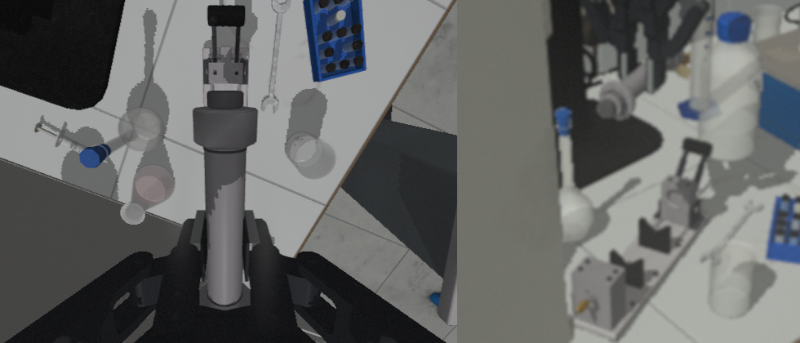

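The turn is complete: the flange end now faces the inlet block and the nut end faces the lever. Next I lower it in.

drive_tool(motion=[[0.02,0.07,-0.4,0],[0.02,0.07,-1.1,0],[0.02,0.07,-1.9,0],[0.02,0.07,-2.7,0],[0.02,0.07,-3.5,0],[0.02,0.07,-4.2,0],[0.02,0.07,-4.6,0],[0.02,0.07,-4.8,0],[0.02,0.07,-4.8,0],[0.02,0.07,-4.8,0]])

```text
clock: 16.25
ee_pos: [0.5356, -0.2423, 0.0757]
ee_rot: [-179.9, -0.0, -96.3]
wrist_force: [0.3, -0.4, -3.0]
width: 0.02
```

Run:
```python
from h import *
s=robot.read_state(); print(s['clock'],s['ee_pos'],s['ee_rot'],s['wrist_force'],s['moment'],s['width'])
f=grab('wrist'); g=grab('side')
e=s['ee_pos'];d=np.array([.1097,.994,0])
for L in(.070,.073,.076):print('nut tip top',L,proj(f,e-d*L+[0,0,.039]),'flange tip side',proj(g,e+d*L+[0,0,.030]))
a=cv2.resize(f['color'][60:330,140:420,::-1],(400,386),interpolation=cv2.INTER_CUBIC); b=cv2.resize(g['color'][150:295,190:340,::-1],(400,386),interpolation=cv2.INTER_CUBIC)
cv2.imwrite('pics/c7.png',np.hstack([a,b]))
```

```text
16.25 [ 0.53558996 -0.24228565  0.07569252] [-1.79928993e+02 -2.21025675e-02 -9.62827085e+01] [ 0.28194641 -0.40835741 -3.02852353] [-0.02582508  0.03670395  0.00230238] 0.01996869873979462
nut tip top 0.07 [np.float64(274.5), np.float64(133.7)] flange tip side [np.float64(242.3), np.float64(231.1)]
nut tip top 0.073 [np.float64(274.5), np.float64(125.4)] flange tip side [np.float64(241.4), np.float64(232.0)]
nut tip top 0.076 [np.float64(274.5), np.float64(117.0)] flange tip side [np.float64(240.5), np.float64(233.0)]
```

View pics/c7.png

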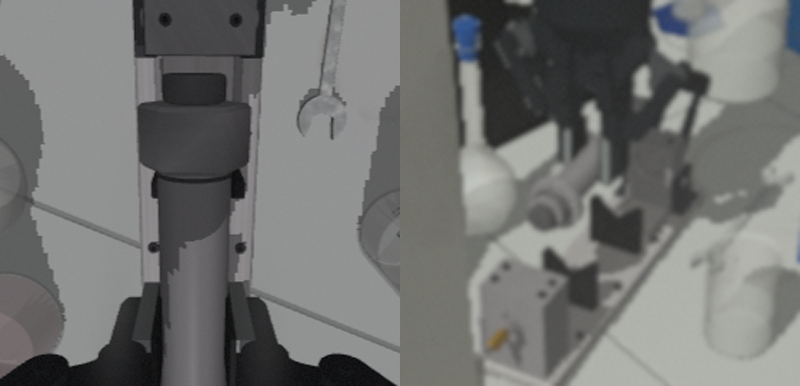

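The nut tip is at 78 mm, so the offset is as assumed, and the cartridge lines up with the saddles within about 1 mm. Continue down slowly.

drive_tool(motion=[[-0.02,0,-0.25,0],[-0.02,0,-0.6,0],[-0.02,0,-0.95,0],[-0.02,0,-1.2,0],[-0.02,0,-1.35,0],[-0.02,0,-1.42,0],[-0.02,0,-1.48,0],[-0.02,0,-1.54,0],[-0.02,0,-1.58,0],[-0.02,0,-1.6,0]])

```text
clock: 17.35
ee_pos: [0.5345, -0.242, 0.027]
ee_rot: [-180.0, -0.0, -96.3]
wrist_force: [0.2, -0.5, -3.8]
width: 0.0197
```

drive_tool(motion=[[0,0,-0.03,0],[0,0,-0.06,0],[0,0,-0.09,0],[0,0,-0.12,0],[0,0,-0.14,0],[0,0,-0.14,0]])

```text
clock: 17.95
ee_pos: [0.5343, -0.242, 0.0226]
ee_rot: [180.0, 0.0, -96.3]
wrist_force: [0.7, 0.0, -2.3]
width: 0.0199
```

drive_tool(motion=[[0,0,-0.03,0],[0,0,-0.06,0],[0,0,-0.06,0],[0,0,-0.06,0]])

```text
clock: 18.35
ee_pos: [0.5344, -0.242, 0.0223]
ee_rot: [-180.0, -0.0, -96.3]
wrist_force: [-5.0, 2.3, 9.7]
width: 0.0198
```

Contact. I'll ease off and release.

drive_tool(motion=[[0,0,0.03,0],[0,0,0.03,0]])

```text
clock: 18.55
ee_pos: [0.5344, -0.242, 0.0224]
ee_rot: [-180.0, -0.0, -96.3]
wrist_force: [-3.6, 1.5, 5.5]
width: 0.0201
```

drive_tool(motion=[[0,0,0,0],[0,0,0,0],[0,0,0,0],[0,0,0,0],[0,0,0.5,0],[0,0,1.3,0],[0,0,2.5,0],[0,0,4,0],[0,0,5,0],[0,0,5,0]], fingers=0.6)

```text
clock: 19.55
ee_pos: [0.5375, -0.2434, 0.177]
ee_rot: [-179.5, -0.2, -96.3]
wrist_force: [-0.0, -0.0, -0.2]
width: 0.0513
```

Run:
```python
from h import *
s=robot.read_state(); print(s['clock'],s['ee_pos'],s['ee_rot'],s['wrist_force'],s['width'])
f=grab('wrist');g=grab('side')
S=np.array([.5357,-.2314,0]);d=np.array([.1097,.994,0])
for n,y,z in[('jaw mouth',-95.8,.069),('nut tip top if -13',-89,.061),('nut back top',-63,.066),('grip open',-158,.091)]: print(n,proj(f,S+d*y/1e3+[0,0,z]))
print('flange if -13',proj(g,S+d*.040+[0,0,.071]))
a=cv2.resize(f['color'][40:330,130:420,::-1],(400,400),interpolation=cv2.INTER_CUBIC); b=cv2.resize(g['color'][150:300,190:340,::-1],(400,400),interpolation=cv2.INTER_CUBIC)
cv2.imwrite('pics/c8.png',np.hstack([a,b]))
```

```text
19.55 [ 0.53747566 -0.24343     0.17701568] [-1.79528495e+02 -1.54573458e-01 -9.62777943e+01] [-0.00170219 -0.02233139 -0.24563514] 0.051302034519501626
jaw mouth [np.float64(279.9), np.float64(98.8)]
nut tip top if -13 [np.float64(279.8), np.float64(107.6)]
nut back top [np.float64(279.7), np.float64(140.3)]
grip open [np.float64(280.5), np.float64(0.1)]
flange if -13 [np.float64(248.8), np.float64(241.0)]
```

No more pictures can be viewed, so I'll check the seating from an intensity profile along the axis.

Run:
```python
from h import *
s=robot.read_state();f=grab('wrist');I=cv2.cvtColor(f['color'],cv2.COLOR_RGB2GRAY).astype(int)
S=np.array([.5357,-.2314,0]);d=np.array([.1097,.994,0])
for n,y,z in[('jaw mouth',-95.8,.069),('nut tip top if -13',-89,.061),('nut front top',-81,.066),('nut back',-63,.066),('tube top 0',0,.063)]: print(n,proj(f,S+d*y/1e3+[0,0,z]))
print(s['ee_pos'],s['ee_rot'])
for v in range(84,170,2): print(v,I[v,240:322:3])
```

```text
jaw mouth [np.float64(275.6), np.float64(97.2)]
nut tip top if -13 [np.float64(275.6), np.float64(106.2)]
nut front top [np.float64(275.6), np.float64(116.8)]
nut back [np.float64(275.6), np.float64(139.6)]
tube top 0 [np.float64(275.6), np.float64(211.0)]
[ 0.53488419 -0.24227903  0.17232709] [-1.79907030e+02 -3.31256126e-02 -9.62787976e+01]
84 [151 151  62  66  53  75 101  29  64 111 109 110 110 111 107 109 110  54
  29 111 109  58  49 111 150 152 149 149]
86 [150 150  64  54  53 106 108  49  70 109 109 109 110 110 110 108 109  72
  47 109 109  55  49 116 150 150 151 151]
88 [150 151  63  49  55 109 107 109 108 108 107 110 109 110 110 109 108 109
 111 109 110  46  50 116 152 150 151 151]
90 [149 150  61  52  55 109 107 107 108 106 109 107 109 110 110 109 108 110
 113 109 110  42  49 116 151 149 151 150]
92 [150 150  63  50  53 111 107 106 109 109 109 108 108 109 110 110 109 108
 112 111 109  43  46 123 152 150 150 151]
94 [150 151  68  51  55 110 109 106 108 109 105 109 107 110 110 111 108 108
 109 114 108  42  50 124 150 150 150 151]
96 [150 151  76  50  46 112 108 108 106 110 108
[... 3653 characters left out ...]
137 140 141  81  15  16  34  87 100 107 108 107 102  90  68  19
  16  17 142 139 120 151 151 151 151 151]
160 [149 149 140 140 141  40  21  20  40  87  99 106 108 106 102  91  68  20
  23  21 141 140 131 151 151 150 148 149]
162 [149 148 140 140 140  20  21  21  40  87 101 107 108 107 102  91  69  20
  21  19 143 138 130 150 150 149 151 150]
164 [150 149 139 140 142  27  24  20  41  87 101 106 108 106 102  90  67  20
  22  21 141 138 129 151 150 150 151 150]
166 [150 150 151 139 141  46  28  20  46  87 100 106 108 106 101  89  77  18
  27  26 140 139 126 150 151 149 149 150]
168 [149 151 149 138 142 128  89 124 120  87  99 107 109 107 104  88  69  85
  83  68 141 138 125 151 151 149 149 150]
```

The nut nose tip is at row 107 (106 expected for -13 mm), about 6 mm clear of the jaw mouth, and the tube is centred in the saddles. Next I turn the wrist back and go for the lever.

drive_tool(motion=[[0,0,0.6,-0.5],[0,0,1.3,-1.6],[0,0,1.6,-3.2],[0,0,1.6,-4.8],[0,0,1.6,-6.4],[0,0,1.6,-8],[0,0,1.6,-9.6],[0,0,1.6,-11.2],[0,0,1.6,-12.8],[0,0,1.6,-14.4]])

```text
clock: 20.7
ee_pos: [0.5332, -0.2415, 0.2174]
ee_rot: [179.9, -0.2, -168.6]
wrist_force: [-0.0, -1.2, -0.9]
width: 0.0508
```

drive_tool(motion=[[0,0,0,-1.6],[0,0,0,-3.2],[0,0,0,-4.8],[0,0,0,-6.4],[0,0,0,-8],[0,0,0,-9.6],[0,0,0,-11.2],[0,0,0,-12.8],[0,0,0,-14.4],[0,0,0,-16]])

```text
clock: 21.7
ee_pos: [0.5332, -0.2415, 0.2174]
ee_rot: [-179.8, -0.2, 111.4]
wrist_force: [0.0, 0.1, -0.1]
width: 0.0514
```

drive_tool(motion=[[-0.05,-0.5,0,-1.4],[-0.15,-1.5,0,-2.8],[-0.28,-2.7,0,-4],[-0.42,-3.9,0,-5],[-0.52,-4.9,0,-5.6],[-0.52,-4.9,0,-5.6],[-0.52,-4.9,0,-5.6],[-0.52,-4.9,0,-5.6]])

```text
clock: 22.5
ee_pos: [0.5183, -0.3879, 0.2185]
ee_rot: [-179.9, -0.1, 83.8]
wrist_force: [0.1, 0.1, 1.0]
width: 0.0515
```

Run:
```python
from h import *
s=robot.read_state();f=grab('wrist');I=cv2.cvtColor(f['color'],cv2.COLOR_RGB2GRAY)
print(s['clock'],s['ee_pos'],s['ee_rot'],s['width'])
S=np.array([.5357,-.2314,0]);d=np.array([.1097,.994,0]);G=S-.158*d+[0,0,.091]
u,v=map(int,proj(f,G));print('grip pred',u,v)
m=((I[v-45:v+45,u-60:u+60]<60)*255).astype(np.uint8)
n,_,st,c=cv2.connectedComponentsWithStats(m)
for i in range(1,n):
  if st[i,4]>100:
    p=c[i]+[u-60,v-45]; print(st[i],p,onz(f,*p,.091)-G)
```

```text
22.5 [ 0.51834652 -0.38786864  0.21847598] [-1.79892927e+02 -8.78190125e-02  8.37750762e+01] 0.0515079430751164
grip pred 275 195
[ 40   0  38  54 909] [273.38613861 186.85038504] [-1.15336952e-03  8.28880979e-03 -2.77555756e-17]
```

drive_tool(motion=[[0,0,-0.8,0],[0,0,-1.8,0],[0,0,-2.8,0],[0,0,-3.6,0],[0,0,-4.2,0],[0,0,-4.7,0],[0,0,-5,0],[0,0,-5.16,0],[0,0,-5.16,0]], fingers=0.75)

```text
clock: 23.45
ee_pos: [0.5188, -0.3887, 0.0649]
ee_rot: [-180.0, -0.0, 83.7]
wrist_force: [-0.2, 0.6, 0.2]
width: 0.064
```

drive_tool(motion=[[0,0,0,0],[0,0,0,0],[0,0,0,0],[0,0,0,0],[0,0,0,0],[0,0,0,0],[0,0,0,0]], fingers=0.2)

```text
clock: 24.15
ee_pos: [0.5169, -0.3894, 0.0665]
ee_rot: [-179.9, 0.1, 83.7]
wrist_force: [-7.5, 1.5, 9.2]
width: 0.0343
```

drive_tool(motion=[[0.02,0.14,0.11,0],[0.03,0.28,0.21,0],[0.05,0.43,0.29,0],[0.06,0.58,0.37,0],[0.08,0.74,0.43,0],[0.1,0.91,0.49,0],[0.12,1.08,0.53,0],[0.14,1.25,0.57,0],[0.15,1.42,0.58,0],[0.17,1.59,0.59,0]])

```text
clock: 25.15
ee_pos: [0.5223, -0.3427, 0.0842]
ee_rot: [-179.9, 0.2, 83.6]
wrist_force: [-6.8, -2.4, 5.6]
width: 0.0341
```

drive_tool(motion=[[0.02,0.17,0,0],[0.04,0.35,-0.02,0],[0.06,0.52,-0.06,0],[0.08,0.69,-0.1,0],[0.1,0.85,-0.16,0],[0.12,1.01,-0.22,0],[0.14,1.17,-0.3,0],[0.15,1.32,-0.38,0],[0.15,1.32,-0.38,0]])

```text
clock: 26.05
ee_pos: [0.5271, -0.3007, 0.072]
ee_rot: [-179.9, -0.1, 83.7]
wrist_force: [-4.2, 2.9, 3.9]
width: 0.0346
```

drive_tool(motion=[[0.01,0.08,-0.05,0],[0.02,0.16,-0.1,0],[0.03,0.24,-0.15,0],[0.03,0.24,-0.15,0]])

```text
clock: 26.45
ee_pos: [0.5276, -0.3004, 0.0715]
ee_rot: [-180.0, 0.7, 83.5]
wrist_force: [-16.0, -9.5, 25.5]
width: 0.0342
```

It is against the stop, and the position matches the original closed pose within 1 mm. I'll relax, release, lift and check.

drive_tool(motion=[[-0.03,-0.22,0.14,0],[-0.03,-0.22,0.14,0]])

```text
clock: 26.65
ee_pos: [0.5271, -0.3016, 0.0725]
ee_rot: [-179.9, 0.0, 83.6]
wrist_force: [-4.9, 2.9, 6.4]
width: 0.0341
```

drive_tool(motion=[[0,0,0,0],[0,0,0,0],[0,0,0,0],[0,0,0,0],[0,0,1,0],[0,0,2.2,0],[0,0,3.5,0],[0,0,5,0],[-0.2,0.3,6.5,0],[-0.4,0.6,8,0]], fingers=0.75)

```text
clock: 27.65
ee_pos: [0.5161, -0.2828, 0.3127]
ee_rot: [180.0, 0.0, 83.7]
wrist_force: [1.0, -0.2, 0.5]
width: 0.0642
```

drive_tool(motion=[[-0.4,0.4,0.6,0],[-0.8,0.6,0.6,-0.14],[-0.8,0.6,0.6,-0.14],[-0.8,0.6,0.6,-0.14],[-0.8,0.6,0.6,-0.14]])

```text
clock: 28.15
ee_pos: [0.4925, -0.2652, 0.3282]
ee_rot: [-179.9, -0.0, 83.0]
wrist_force: [0.7, -0.3, -0.2]
width: 0.0644
```

Run:
```python
from h import *
s=robot.read_state();f=grab('wrist');I=cv2.cvtColor(f['color'],cv2.COLOR_RGB2GRAY).astype(int)
print(s['clock'],s['ee_pos'],s['ee_rot'],s['width'])
S=np.array([.5357,-.2314,0]);d=np.array([.1097,.994,0])
for n,y,z in[('block front',69.5,.075),('hub front/68 top',68,.0645),('flange front top',56,.071),('flange back top',50,.071),('nut front(lever) top',-68,.066),('jaw mouth',-69.5,.069),('grip closed',-70,.098),('nut back',-50,.066)]: print(n,proj(f,S+d*y/1e3+[0,0,z]))
for n,p in [('erl',(.637,-.1884,.05)),('vbulb',(.6414,-.2787,.03)),('vtop',(.64,-.2778,.172)),('beaker',(.4303,-.2195,.07)),('spA',(.4652,-.2885,0)),('spB',(.4441,-.4162,0)),('rack',(.3854,-.3589,.036))]:print(n,proj(f,p))
u=int(round(proj(f,S+[0,0,.063])[0]))
for v in range(50,220,2): print(v,*I[v,u-24:u+25:4])
cv2.imwrite('pics/final.png',f['color'][:,:,::-1])
```

```text
28.15 [ 0.49253625 -0.26522719  0.32819691] [-1.79947191e+02 -2.11417732e-02  8.30302401e+01] 0.06438496218957997
block front [np.float64(306.9), np.float64(79.2)]
hub front/68 top [np.float64(306.0), np.float64(81.1)]
flange front top [np.float64(306.3), np.float64(91.3)]
flange back top [np.float64(306.3), np.float64(96.5)]
nut front(lever) top [np.float64(304.3), np.float64(188.3)]
jaw mouth [np.float64(304.5), np.float64(189.9)]
grip closed [np.float64(306.5), np.float64(196.2)]
nut back [np.float64(304.6), np.float64(175.3)]
erl [np.float64(379.3), np.float64(92.6)]
vbulb [np.float64(379.3), np.float64(159.0)]
vtop [np.float64(421.0), np.float64(181.6)]
beaker [np.float64(223.0), np.float64(138.6)]
spA [np.float64(259.7), np.float64(175.8)]
spB [np.float64(257.7), np.float64(251.2)]
rack [np.float64(213.2), np.float64(232.1)]
50 171 171 127 124 125 124 128 123 126 122 124 123 171
52 171 167 125 126 127 124 126 123 125 124 122 122 172
54 156 157 128 121 128 126 125 123 124 123 118 125 172
56 132 153 126 41 124 126 125 125 123 121 53 123 172
58 115 153 125 39 123 128 123 126 124 1
[... 3410 characters left out ...]
0 117 153 70 28 27 30 28 33 35 37 164 167 167
192 116 153 72 34 36 36 37 35 40 44 146 167 166
194 118 153 70 32 35 39 38 34 41 46 136 167 167
196 94 75 72 24 27 26 31 34 39 41 148 166 165
198 83 53 54 22 21 29 27 32 36 41 151 167 168
200 83 48 53 16 19 23 23 31 37 38 167 167 165
202 83 46 55 49 59 79 80 73 35 103 166 166 166
204 82 45 54 52 73 82 82 77 45 75 166 166 166
206 83 44 43 42 80 80 84 82 40 61 164 167 166
208 82 96 64 32 76 82 83 44 43 77 167 165 164
210 115 77 59 28 77 81 84 44 75 80 165 166 166
212 113 36 65 30 96 81 83 38 40 61 166 167 166
214 97 47 66 30 95 89 87 38 40 73 165 165 165
216 115 97 65 75 97 96 96 85 56 135 165 166 166
218 116 97 65 98 95 94 97 99 86 134 166 165 166
```

The flange is at rows 90–95 (91–96 predicted for home), the nut back at about 173 (175), and the grip centre at 194.5 (196 for closed). A last check compares the bystanders in the fixed side camera with the first image.

Run:
```python
from h import *
a=cv2.imread('pics/side0.png').astype(int);g=grab('side');b=g['color'][:,:,::-1].astype(int)
D=np.abs(a-b).max(2)
for n,(x0,x1,y0,y1) in {'vflask':(212,235,155,240),'beaker':(303,335,238,285),'rack':(338,378,208,252),'spanner':(297,340,210,250)}.items(): print(n,(D[y0:y1,x0:x1]>40).mean().round(3))
I=cv2.imread('pics/w1.png');F=cv2.imread('pics/final.png')
for n,(u,v) in {'erl':(381,92),'vbulb':(381,158),'cap':(423,180),'beaker':(226,138),'rack':(216,231),'spanner':(262,210)}.items():
    t=I[v-22:v+22,u-22:u+22];w=F[v-34:v+34,u-34:u+34];r=cv2.matchTemplate(w,t,cv2.TM_CCOEFF_NORMED);_,m,_,p=cv2.minMaxLoc(r);print(n,round(m,2),p[0]-12,p[1]-12)
s=robot.read_state();print(s['clock'],s['wrist_force']);order.close_job()
```

```text
vflask 0.0
beaker 0.0
rack 0.0
spanner 0.0
erl 0.98 -1 0
vbulb 0.98 -2 1
cap 0.99 -2 1
beaker 0.96 -3 0
rack 0.97 -3 1
spanner 0.96 -2 1
28.25 [-0.29239924 -0.99389039 -0.73678487]
the job is handed in; nothing more can be done
```

The cartridge is turned end for end and clamped, with its flange end towards the inlet block, and the job is handed in at 28.3 s of the 67 s allowed. I opened the lever, drew the cartridge back and lifted it out. I then turned it 180° above the holder, laid it back in the saddles about 12 mm on the lever side of the seat, and swung the lever to its stop.

**Clamping:** The lever is home. Pressing it further moved it only about 0.5 mm, with some 25 N upward at the wrist, and its closed position matches the starting one within 1 mm. In the final wrist image the flange, nut and grip lie within 2 pixels of where they should be when clamped.

**Bystanders:** The side camera shows no change at the volumetric flask, beaker, rack or spanner. All the bystanders, the conical flask included, shifted by at most 3 pixels in the wrist view, much as the slightly different camera pose predicts.

**What disagreed or failed:**
- The fingertips sit about 33 mm farther back than the stated tool frame says. The first lever pinch therefore closed on air, and I corrected it from two camera views.
- The cartridge sat about 3 mm off centre in the grip, which I allowed for when laying it down. It met the saddles with about 12 N before I eased off and released it.
- The picture limit ran out after the cartridge was lowered, so the last seating and clamping checks are pixel measurements rather than viewed images.

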